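# Pry the stuck drill vise up off its riser

### The job

The small drill vise has stuck on its riser: take the flat pry bar, lay it across the tall fulcrum block with its thin chisel tip under the overhanging edge of the vise's base plate, and press its handle down until the plate stands about a centimetre clear of the riser. The plate then stays up by itself: let go and leave the bar behind on the bench or the block. Raise it with the bar only; do not touch the plate or the vise with the gripper.

Things in the scene. Friction and masses are not known exactly. Their poses are not given: they have to be found in the camera images.
- prybar: Flat straight steel pry bar, 320 mm, 0.45 kg, tip away from the robot at the start; not the round tube beside it. Origin: mid-length, on the flat underside, near its balance point; x to the tip, z up. Chisel tip x 130 to 160 mm, 30 wide, 6 thick, flush below; shank x -70 to 130 mm, 20 wide, 10 thick; black handle x -160 to -70 mm, 24 wide, 12 thick.
- fulcrum: Tall loose dark steel block, 2.8 kg, 90 (x) by 50 (y) mm. Origin: centre of underside. Half-round ridge on top along x, 84 mm long, its crest mid-block, 100 mm above the bench. It already stands in place: crest 39 to 51 mm out from the plate's overhanging edge, about parallel to it. The low 45 mm block nearby is not used.
- base_plate: Steel plate with a red drill vise, 2.2 kg, on posts in tight bushings over a fixed grey riser: moves only straight up, 30 mm at most, and stays where left; raising takes 45 to 55 N. Origin: on the plate's underside over the riser's middle, 116 to 118 mm above the bench at the start; z up. Plate x -95 to 95, y -120 to 75, 12 mm thick; riser x -85 to 85, y -75 to 75.
- lip (a point): Middle of the lower edge of the plate's overhang, at x 0, y -120 mm in the plate's frame, same axes; it rises with the plate. The overhang is 45 mm deep (y) and 190 mm wide (x), with free space below it down to the bench. The bar comes in from -y, tip pointing to +y. Vise and posts stand 75 mm above the underside, from 25 mm behind this edge.
Mind the look-alikes: they are no part of the job. Leave any blue or brown look-alike of the fulcrum alone.

How it is judged:
On the way, in this order (a step that is already met when the one before it is completed fails the run):
1. the pry bar bears on the fulcrum block and its tip bears up against the plate's overhanging edge (contact force between prybar and fulcrum above 2 N and contact force between prybar and base_plate above 2 N and height (world z) of base_plate below 0.122 m), for 0.1 s.
2. the plate is levered up to at least 8 mm off the riser by the bar over the fulcrum (height (world z) of base_plate above 0.124 m and contact force between prybar and fulcrum above 2 N and contact force between prybar and base_plate above 2 N), for 0.1 s.
At the end, for the whole second after the job is handed in: The base plate stays at least 8 mm above the riser (its underside more than 124 mm above the bench), at rest, and the pry bar lies at rest on the bench or the block (height (world z) of base_plate above 0.124 m and linear speed of base_plate below 0.01 m/s and linear speed of prybar below 0.03 m/s and height (world z) of prybar above -0.02 m); the robot touches nothing.
It fails at once if the gripper or arm pushes on the base plate or vise itself (more than 3 N) (contact force between any of the fingers, the arm and base_plate above 3 N).
It also fails if it takes over 58 s, if anything falls off the work surface, if the arm or the gripper's body presses on something with over 40 N, if the wrist force passes 120 N, or if a joint passes its speed limit or range.

### The arm

A 7-joint arm with a two-finger parallel gripper is mounted at the origin on the work surface. World frame = base frame: x ahead of the robot, y to its left, z up, the work surface at z = 0. Lengths are in m, angles in rad, forces in N, time in s.
With the tool pointing down it reaches from about 0.425 to 0.95 m from the base axis. Payload 16.7 kg.
Tool frame: the origin (TCP) lies at the very end of the fingers, on their centre line; the grasp point (between the pads) lies bot.grip_depth behind it (bot.grip_depth is the distance from the TCP to the grasp point, in m); z points along the fingers, y is the line along which they close (so a half turn about z gives the same grasp; the last joint's range is limited). The gripper opens to 94 mm and grips with 3 to 60 N. Pads are 16 mm wide; open, the fingers measure 119 mm over their backs; the gripper's body (75 mm by 177 mm) begins 78 mm behind the grasp point.
Start: joints at [1.093, 0.426, 0.074, 1.606, -0.034, 1.111, -0.067], TCP at [0.217, -0.639, 0.167] pointing down, gripper open.
Joint ranges: [-2.85, 2.85], [-0.5, 2.14], [-1.23, 1.37], [0.21, 2.46], [-1.02, 4.16], [0.16, 2.05], [-2.73, 2.73]. Speed limits (rad/s): [1.89, 1.89, 2.39, 2.39, 3.01, 3.01, 3.01].

### API

Orientations are given as a unit quaternion [x, y, z, w].
In Python, from rig import monitor, read_camera, camera_params, workorder, bot gives the robot as it stands.
- The arm moves only by the tool carry_out, never from a script. Its argument "series" is a list of rows, each a list of 7 numbers: the finger opening in mm, from 0 to 94, then the shift along the world's x, y, z in mm, then the turn, a rotation vector about the world's x, y, z in rad. A call has 1 to 8 rows; each row is the pose to reach, as a shift and turn from the pose commanded when the call began; what a row does not reach only later rows make up. A row lasts 1/8 s, in which the tool goes at most 62.5 mm and 10.7 degrees, less where a joint would pass 70% of its speed; a pose out of reach is approached as far as the arm can. A call with a gripper value outside its range is refused whole. The fingers move at their own pace and stop on an object; "newtons" is the grip in N (left out, the last holds). Time passes only in rows, so rows that repeat a pose let the fingers close. It gives the time, the measured TCP pose, the force, the opening and the grip force at its end, in the units of the state.
- monitor.sense(): the state, without advancing time (a new reading comes with each control period).
- read_camera(name): name is "side" or "top"; returns the picture (384x512x3 uint8, red, green, blue); there is no depth.
- camera_params(name): a dict with "mtx" (3x3 intrinsics, pixels), "k1" (the pictures are not rectified: a ray, as slopes to the right and down, at radius r is drawn at 1 + k1 r^2 times it, then the intrinsics apply), "world_to_cam" (4x4, takes a point from world to camera coordinates). Camera axes: x right, y down, z forward; pixel columns grow to the right and rows downward; lengths in m; the calibration is good to about 2 mm. A picture is of the moment at which its call begins. camera_params takes no time and is no camera call.
- workorder.finish_job(): hands the job in; it is judged then, once.
The state is a dict: "time_s": time; "joints": joint angles; "qvel": joint speeds; "joint_torque": joint torques, N m; "ee_pos": TCP position; "orientation": TCP orientation; "ft_force": force on the tool from outside, world axes, zero at the start; "torque": the same for the moment, N m; "gripper_width": opening from 0.0 (shut) to 1.0 (fully open); "gripper_force": force on a finger pad.
Only numpy, scipy, OpenCV 4.12 (cv2) and the standard library are available. Lean on these libraries where they do the work, as an engineer would, in place of code of your own. Each camera call takes 0.05 s, during which the arm holds its last target. There are 200 camera calls.

## Working session

There is one attempt and no reset: what is moved stays moved. The work goes in short steps, Python scripts to look and compute and a tool call to move; the robot and the scene stay as the last step left them, time stands still between calls to the robot, and variables do not carry over. Pictures are saved under pics/ and viewed, at most 10 in all, crops included, and the job is handed in when it is done.

Besides the shell and the picture viewer there is one more tool, called after "Emit:" as name(argument=value, ...) on one line, values as JSON. carry_out: Moves the arm, as the interface text tells. Its arguments: {"type":"object","properties":{"series":{"type":"array","items":{"type":"array","items":{"type":"number"}}},"newtons":{"type":"number"}},"required":["series"]}

```bash
ls; mkdir -p pics; python3 - <<'E'
from rig import monitor, read_camera, camera_params, bot
import cv2
print(bot.grip_depth, monitor.sense())
for n in("top","side"):
    cv2.imwrite(f"pics/{n}0.png",read_camera(n)[:,:,::-1]); p=camera_params(n); print(n,p)
E
```

```text
pics
0.0188 {'time_s': 0.0, 'joints': array([ 1.09349504,  0.42668959,  0.07383671,  1.60659972, -0.03409203,
        1.11081045, -0.06708275]), 'qvel': array([-0.0007709 ,  0.00021388, -0.00083051, -0.00145706,  0.00045435,
       -0.00020091, -0.00037958]), 'joint_torque': array([-2.73781852e-04, -9.35799837e+01,  3.66652228e+00, -4.54178774e+01,
       -4.88334324e-02,  2.01650203e-02,  8.60094929e-05]), 'ee_pos': array([ 0.21714192, -0.6386075 ,  0.16650674]), 'orientation': array([ 9.86597954e-01,  1.63168893e-01, -1.46117983e-04, -6.06813611e-04]), 'ft_force': array([0.30392926, 0.30296116, 0.2566689 ]), 'torque': array([-0.02460222, -0.06632059, -0.00941228]), 'gripper_force': 0.0, 'gripper_width': 1.0005904145842126}
top {'mtx': array([[371.84199212,   0.        , 255.08230488],
       [  0.        , 371.84199212, 195.82305531],
       [  0.        ,   0.        ,   1.        ]]), 'k1': -0.11691722835026377, 'world_to_cam': array([[ 0.0061578 , -0.99997562,  0.00329123, -0.07409234],
       [-0.99695145, -0.00639512, -0.07776193,  0.57405744],
       [ 0.07778108, -0.00280236, -0.99696652,  0.81503949],
       [ 0.        ,  0.        ,  0.        ,  1.        ]])}
side {'mtx': array([[369.53267672,   0.        , 253.75611598],
       [  0.        , 369.53267672, 188.45325409],
       [  0.        ,   0.        ,   1.        ]]), 'k1': -0.06960058333094417, 'world_to_cam': array([[ 0.95054103, -0.31043846, -0.00998593, -0.56288165],
       [-0.22270767, -0.65880016, -0.71859839,  0.16754594],
       [ 0.21650185,  0.68528119, -0.6953536 ,  0.96051798],
       [ 0.        ,  0.        ,  0.        ,  1.        ]])}
```

View pics/top0.png

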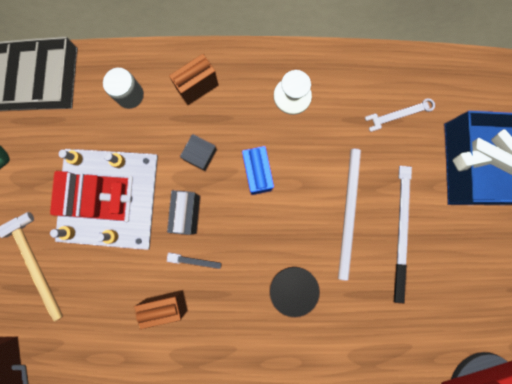

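View pics/side0.png

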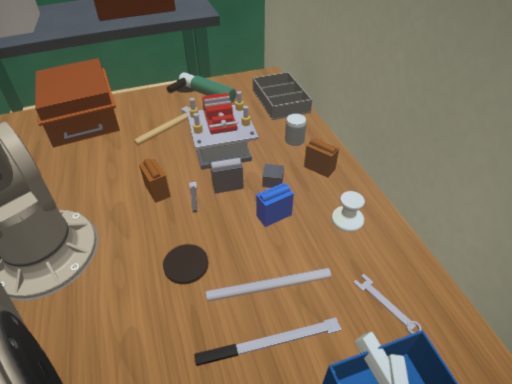

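The top view has the plate at cols 55–157, rows 150–248, with its overhang edge facing right (-y). The grey fulcrum is at about (184,212) and the blue look-alike at (258,170). The pry bar runs from tip (405,170) to handle end (400,300), with the tube at col 350. The side view agrees.

```bash
cat > h.py <<'E'
import numpy as np, cv2
from rig import read_camera, camera_params, monitor
def ray(n,uv,z):
    p=camera_params(n);K=p["mtx"];W=p["world_to_cam"];R,t=W[:3,:3],W[:3,3]
    uv=np.asarray(uv,float).reshape(-1,1,2)
    s=cv2.undistortPoints(uv,K,np.array([p["k1"],0,0,0,0]))[:,0]
    d=np.c_[s,np.ones(len(s))]@R; c=-R.T@t
    return c+d*((z-c[2])/d[:,2])[:,None]
def comp(mask,roi,k=1):
    x0,y0,x1,y1=roi; m=np.zeros(mask.shape,np.uint8); m[y0:y1,x0:x1]=mask[y0:y1,x0:x1]*255
    cs=sorted(cv2.findContours(m,cv2.RETR_EXTERNAL,cv2.CHAIN_APPROX_NONE)[0],key=cv2.contourArea)
    return cs[-1][:,0].astype(float)
def rect(P):
    (c,s,a)=cv2.minAreaRect((P[:,:2]*1000).astype(np.float32)); return np.round(c,1),np.round(s,1),round(a,1)
E
python3 - <<'E'
from h import *
im=cv2.imread("pics/top0.png");hsv=cv2.cvtColor(im,cv2.COLOR_BGR2HSV);S,V=hsv[...,1],hsv[...,2]
grey=S<60
for nm,m,roi,z in [("plate",grey&(V>120),(50,140,162,255),.129),("ful",grey,(163,183,206,240),.09),("crest",grey&(V>150),(163,183,206,240),.1),
  ("shank",grey&(V>120),(388,160,420,310),.010),("handle",V<70,(385,250,420,310),.012),("blue",(hsv[...,0]>100)&(hsv[...,0]<130)&(S>120),(235,140,280,200),.1)]:
    c=comp(m,roi); print(nm,c.min(0),c.max(0),rect(ray("top",c,z)))
b=cv2.resize(im[130:260,40:290],None,fx=3.2,fy=3.2,interpolation=cv2.INTER_CUBIC);cv2.imwrite("pics/crop.png",b)
E
```

```text
plate [ 50. 149.] [157. 249.] (array([560.9, 236.1]), array([208.9, 190.8]), 86.4)
ful [168. 191.] [198. 233.] (array([534.4,  79. ]), array([58.5, 88.7]), 85.4)
crest [173. 191.] [187. 232.] (array([535.3,  83.4]), array([21.7, 85.7]), 84.8)
shank [397. 166.] [411. 264.] (array([ 534.1, -417.8]), array([ 29.7, 229.2]), 87.4)
handle [394. 265.] [405. 302.] (array([ 375.3, -404. ]), array([23.7, 84.9]), 85.3)
blue [243. 147.] [272. 193.] (array([622.3, -75.2]), array([91.2, 48. ]), 11.7)
```

View pics/crop.png

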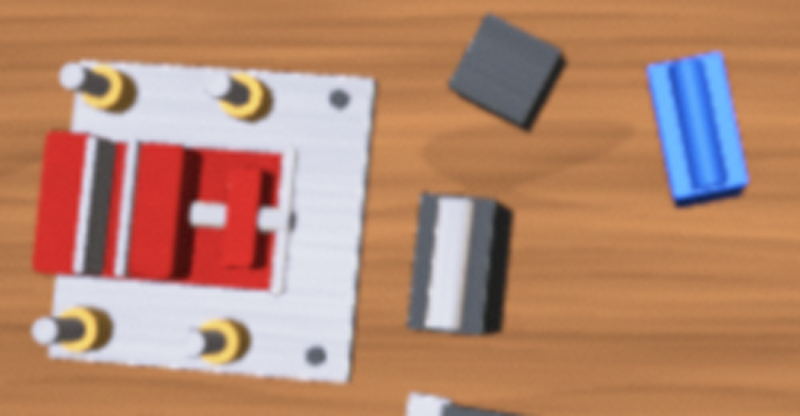

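The crop shows the plate's overhang edge corners at crop (375,78) and (350,381), and the fulcrum ridge centre at crop (451,263).

```bash
python3 - <<'E'
from h import *
c=np.array([[375,78],[350,381]])/3.2+[40,130]
P=ray("top",c,.129)[:,:2]*1000; print(P, np.linalg.norm(P[0]-P[1]), P.mean(0))
e=P[0]-P[1]; th=np.arctan2(e[1],e[0]); print("plate yaw deg",np.degrees(th))
yx=np.array([-np.sin(th),np.cos(th)]); lip=P.mean(0); crest=np.array([535.3,83.4])
print("crest rel lip along -y:",(lip-crest)@yx,"lateral",(lip-crest)@(e/np.linalg.norm(e)))
from scipy.spatial.transform import Rotation as R
s=monitor.sense(); print(R.from_quat(s["orientation"]).as_matrix().round(3))
E
```

```text
[[648.09709708 126.12920197]
 [459.93431298 136.8886522 ]] 188.47015437990962 [554.01570503 131.50892708]
plate yaw deg -3.272700850520673
crest rel lip along -y: 49.09891641861665 lateral 15.938722862114282
[[ 0.947  0.322 -0.   ]
 [ 0.322 -0.947  0.001]
 [-0.    -0.001 -1.   ]]
```

Emit:
carry_out(series=[[60, 42, 38, 0, 0, 0, -0.07], [60, 84, 76, -10, 0, 0, -0.14], [60, 126, 113, -30, 0, 0, -0.2], [60, 168, 150, -50, 0, 0, -0.27], [60, 210, 188, -70, 0, 0, -0.34], [60, 252, 226, -85, 0, 0, -0.407], [60, 252, 226, -106, 0, 0, -0.407], [60, 252, 226, -106, 0, 0, -0.407]], newtons=40)

```text
time_s: 1.1
ee_pos: [0.4685, -0.4119, 0.0596]
orientation: [0.999, -0.039, -0.001, -0.001]
ft_force: [-0.2, -1.1, 0.4]
gripper_width: 0.638
gripper_force: 0.0
```

Emit:
carry_out(series=[[60, 0, 0, -30, 0, 0, 0], [60, 0, 0, -50, 0, 0, 0], [60, 0, 0, -56, 0, 0, 0], [60, 0, 0, -56, 0, 0, 0], [8, 0, 0, -56, 0, 0, 0], [8, 0, 0, -56, 0, 0, 0], [8, 0, 0, -56, 0, 0, 0], [8, 0, 0, -56, 0, 0, 0]], newtons=50)

```text
time_s: 2.1
ee_pos: [0.4694, -0.4131, 0.0054]
orientation: [0.999, -0.04, 0.0, 0.0]
ft_force: [-0.4, -1.1, -0.1]
gripper_width: 0.249
gripper_force: 0.0
```

Emit:
carry_out(series=[[8, 0, 0, -2, 0, 0, 0], [8, 0, 0, -2, 0, 0, 0], [8, 0, 0, -2, 0, 0, 0], [8, 0, 0, 20, 0, 0, 0], [8, 0, 0, 70, 0, 0, 0], [8, 0, 0, 120, 0, 0, 0], [8, 0, 0, 160, 0, 0, 0], [8, 0, 0, 160, 0, 0, 0]], newtons=60)

```text
time_s: 3.1
ee_pos: [0.4707, -0.4142, 0.1686]
orientation: [0.999, -0.04, 0.002, 0.001]
ft_force: [-1.0, -0.0, -0.2]
gripper_width: 0.086
gripper_force: 0.0
```

```bash
python3 - <<'E'
from h import *
s=monitor.sense(); print(s["ee_pos"],s["gripper_width"],s["ft_force"])
a=read_camera("side");t=read_camera("top")
cv2.imwrite("pics/both1.png",cv2.resize(np.hstack([a,t]),(800,300),interpolation=cv2.INTER_AREA)[:,:,::-1])
E
```

```text
[ 0.47070174 -0.41417842  0.16856366] 0.08594056694050027 [-1.01717949 -0.03547738 -0.15149541]
```

View pics/both1.png

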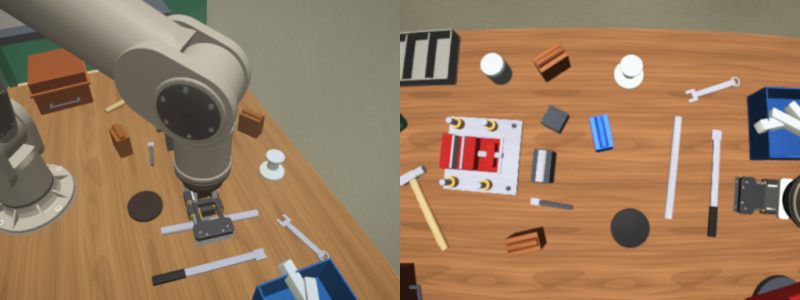

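The bar is still on the bench at top-view (405,168)–(400,300), so the grasp slipped and the gripper came up empty. I'll go lower and check the grip before lifting.

Emit:
carry_out(series=[[55, 0, 0, 0, 0, 0, 0], [55, 0, 0, -20, 0, 0, 0], [55, 0, 0, -60, 0, 0, 0], [55, 0, 0, -110, 0, 0, 0], [55, 0, 0, -145, 0, 0, 0], [55, 0, 0, -158, 0, 0, 0], [55, 0, 0, -162, 0, 0, 0], [55, 0, 0, -162, 0, 0, 0]])

```text
time_s: 4.2
ee_pos: [0.4698, -0.4134, 0.004]
orientation: [0.999, -0.04, 0.0, 0.0]
ft_force: [-0.2, 0.2, 0.7]
gripper_width: 0.583
gripper_force: 0.0
```

Emit:
carry_out(series=[[0, 0, 0, 0, 0, 0, 0], [0, 0, 0, 0, 0, 0, 0], [0, 0, 0, 0, 0, 0, 0], [0, 0, 0, 0, 0, 0, 0], [0, 0, 0, 0, 0, 0, 0], [0, 0, 0, 0, 0, 0, 0]], newtons=60)

```text
time_s: 4.95
ee_pos: [0.4693, -0.413, 0.0031]
orientation: [0.999, -0.04, -0.0, -0.0]
ft_force: [0.0, 0.2, 0.2]
gripper_width: 0.012
gripper_force: 0.0
```

```bash
python3 - <<'E'
from h import *
a=read_camera("side");t=read_camera("top")
cv2.imwrite("pics/both2.png",np.hstack([cv2.resize(a[220:384,150:400],(400,262)),cv2.resize(t[150:320,330:512],(400,262))])[:,:,::-1])
E
```

```text
(no output)
```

View pics/both2.png

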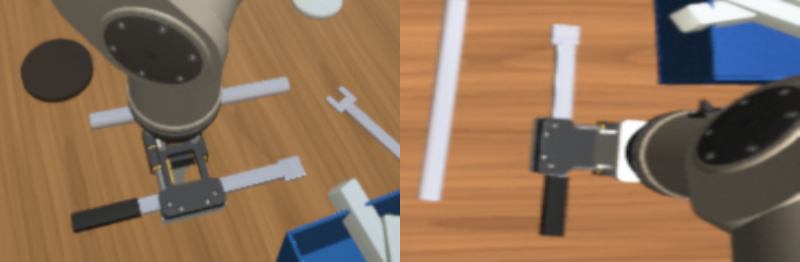

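Top half shows the bar running under the gripper body, unmoved: tip at crop (566,33), handle end at (552,235). The fingers closed on nothing, so I'll check the bar's position across both views.

```bash
python3 - <<'E'
from h import *
im=cv2.imread("pics/side0.png");hsv=cv2.cvtColor(im,cv2.COLOR_BGR2HSV);S,V=hsv[...,1],hsv[...,2]
h=comp(V<60,(185,335,245,370)); s=comp((S<60)&(V>120),(225,312,350,365))
for z in(0,.01,.02,.03): print(z,"side",rect(ray("side",h,z)),rect(ray("side",s,z)))
im=cv2.imread("pics/top0.png");hsv=cv2.cvtColor(im,cv2.COLOR_BGR2HSV);S,V=hsv[...,1],hsv[...,2]
h=comp(V<70,(385,250,420,310)); s=comp((S<60)&(V>120),(388,160,420,310))
for z in(0,.01,.02,.03): print(z,"top",rect(ray("top",h,z)),rect(ray("top",s,z)))
p=camera_params("top")
for q in([.469,-.413,.01],[.469,-.413,.003]):
  for n in("top","side"):
    p=camera_params(n);W=p["world_to_cam"]; print(n,cv2.projectPoints(np.array([q]),cv2.Rodrigues(W[:3,:3])[0],W[:3,3],p["mtx"],np.array([p["k1"],0,0,0]))[0].ravel())
E
```

```text
0 side (array([ 376.4, -403.2]), array([23.9, 87. ]), 86.7) (array([ 537.3, -413.2]), array([ 32. , 232.1]), 85.5)
0.01 side (array([ 376.2, -407.2]), array([23.6, 85.9]), 86.7) (array([ 535.1, -417.2]), array([ 31.6, 229.1]), 85.5)
0.02 side (array([ 376.1, -411.3]), array([23.3, 84.8]), 86.7) (array([ 532.9, -421.1]), array([ 31.1, 226.1]), 85.5)
0.03 side (array([ 375.9, -415.4]), array([23. , 83.6]), 86.7) (array([ 530.7, -425.1]), array([ 30.7, 223.2]), 85.5)
0 top (array([ 373.4, -408.8]), array([24. , 86.1]), 85.3) (array([ 534.3, -421.9]), array([ 30. , 231.9]), 87.4)
0.01 top (array([ 375. , -404.8]), array([23.7, 85.1]), 85.3) (array([ 534.1, -417.8]), array([ 29.7, 229.2]), 87.4)
0.02 top (array([ 376.6, -400.9]), array([23.5, 84.1]), 85.3) (array([ 533.8, -413.6]), array([ 29.3, 226.5]), 87.4)
0.03 top (array([ 378.2, -396.9]), array([23.2, 83.1]), 85.3) (array([ 533.5, -409.5]), array([ 29. , 223.8]), 87.4)
top [402.71597432 242.62046977]
side [258.97045296 343.46325702]
top [401.54285487 242.48498855]
side [258.96941832 344.81863974]
```

Emit:
carry_out(series=[[0, 0, 0, -2, 0, 0, 0], [0, 0, 0, -4, 0, 0, 0], [0, 0, 0, -4, 0, 0, 0]])

```text
time_s: 5.42
ee_pos: [0.4692, -0.4129, -0.0011]
orientation: [0.999, -0.04, -0.0, -0.0]
ft_force: [-0.0, 0.0, -0.2]
gripper_width: 0.009
gripper_force: 0.0
```

Emit:
carry_out(series=[[0, 0, 0, -3, 0, 0, 0], [0, 0, 0, -5, 0, 0, 0], [0, 0, 0, -5, 0, 0, 0]])

```text
time_s: 5.8
ee_pos: [0.4691, -0.4129, -0.0061]
orientation: [0.999, -0.04, -0.0, -0.0]
ft_force: [0.1, 0.4, -0.0]
gripper_width: 0.009
gripper_force: 0.0
```

Emit:
carry_out(series=[[0, 0, 0, -3, 0, 0, 0], [0, 0, 0, -6, 0, 0, 0], [0, 0, 0, -6, 0, 0, 0]])

```text
time_s: 6.18
ee_pos: [0.4691, -0.4129, -0.0122]
orientation: [0.999, -0.04, -0.0, -0.0]
ft_force: [-0.1, 0.2, 0.4]
gripper_width: 0.005
gripper_force: 0.0
```

```bash
python3 - <<'E'
from h import *
a=read_camera("side");t=read_camera("top")
cv2.imwrite("pics/both3.png",np.hstack([cv2.resize(a[270:384,200:325],(400,365),interpolation=cv2.INTER_CUBIC),cv2.resize(t[190:300,370:490],(400,365),interpolation=cv2.INTER_CUBIC)])[:,:,::-1])
E
```

```text
(no output)
```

View pics/both3.png

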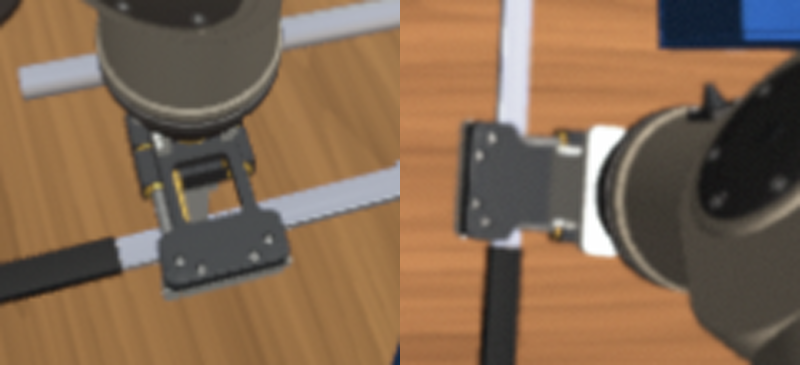

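The views are consistent in xy, with the gripper body centred over the bar, but the fingertips clearly sit higher than the reading says. I'll probe down with care.

Emit:
carry_out(series=[[0, 0, 0, -3, 0, 0, 0], [0, 0, 0, -6, 0, 0, 0], [0, 0, 0, -9, 0, 0, 0], [0, 0, 0, -9, 0, 0, 0]])

```text
time_s: 6.78
ee_pos: [0.4691, -0.4129, -0.0212]
orientation: [0.999, -0.04, -0.0, -0.0]
ft_force: [-0.1, -0.0, 0.4]
gripper_width: 0.002
gripper_force: 0.0
```

Emit:
carry_out(series=[[0, 0, 0, -4, 0, 0, 0], [0, 0, 0, -8, 0, 0, 0], [0, 0, 0, -12, 0, 0, 0], [0, 0, 0, -12, 0, 0, 0]])

```text
time_s: 7.28
ee_pos: [0.4697, -0.4133, -0.0285]
orientation: [0.999, -0.04, 0.001, 0.0]
ft_force: [-20.6, 19.0, 78.6]
gripper_width: 0.003
gripper_force: 39.1
```

Contact at reported z ≈ -28 mm. I'll back off, open, and come down around the bar.

Emit:
carry_out(series=[[50, 0, 0, 10, 0, 0, 0], [50, 0, 0, 12, 0, 0, 0], [50, 0, 0, 12, 0, 0, 0], [50, 0, 0, 12, 0, 0, 0], [50, 0, 0, 12, 0, 0, 0], [50, 0, 0, 12, 0, 0, 0], [50, 0, 0, 7, 0, 0, 0], [50, 0, 0, 5, 0, 0, 0]])

```text
time_s: 8.28
ee_pos: [0.4691, -0.4128, -0.0284]
orientation: [0.999, -0.04, -0.0, -0.0]
ft_force: [-0.6, 0.3, -0.3]
gripper_width: 0.529
gripper_force: 0.0
```

Emit:
carry_out(series=[[50, 0, 0, -2, 0, 0, 0], [50, 0, 0, -3, 0, 0, 0], [50, 0, 0, -3, 0, 0, 0]])

```text
time_s: 8.65
ee_pos: [0.4693, -0.413, -0.0309]
orientation: [0.999, -0.04, -0.0, -0.0]
ft_force: [-0.0, 0.4, 0.5]
gripper_width: 0.532
gripper_force: 0.0
```

Emit:
carry_out(series=[[50, 0, 0, -2, 0, 0, 0], [50, 0, 0, -4, 0, 0, 0], [50, 0, 0, -4, 0, 0, 0]])

```text
time_s: 9.02
ee_pos: [0.4692, -0.4129, -0.035]
orientation: [0.999, -0.04, -0.0, -0.0]
ft_force: [-0.0, -0.0, 0.8]
gripper_width: 0.533
gripper_force: 0.0
```

Emit:
carry_out(series=[[5, 0, 0, 0, 0, 0, 0], [5, 0, 0, 0, 0, 0, 0], [5, 0, 0, 0, 0, 0, 0], [5, 0, 0, 0, 0, 0, 0], [5, 0, 0, 0, 0, 0, 0], [5, 0, 0, 0, 0, 0, 0]], newtons=60)

```text
time_s: 9.78
ee_pos: [0.4693, -0.413, -0.0348]
orientation: [0.999, -0.04, 0.0, -0.0]
ft_force: [-0.2, 1.2, 1.8]
gripper_width: 0.199
gripper_force: 60.0
```

Emit:
carry_out(series=[[5, 0, 0, 15, 0, 0, 0], [5, 0, 0, 50, 0, 0, 0], [5, 0, 0, 90, 0, 0, 0], [5, 0, 0, 130, 0, 0, 0], [5, 0, 0, 155, 0, 0, 0], [5, 0, 20, 165, 0, 0, 0.12], [5, 5, 50, 165, 0, 0, 0.28], [5, 10, 80, 165, 0, 0, 0.45]])

```text
time_s: 10.78
ee_pos: [0.4791, -0.3322, 0.1311]
orientation: [0.982, 0.187, 0.0, 0.0]
ft_force: [-0.2, -0.9, -4.3]
gripper_width: 0.204
gripper_force: 60.0
```

Emit:
carry_out(series=[[5, 10, 30, 0, 0, 0, 0.17], [5, 20, 60, 0, 0, 0, 0.34], [5, 30, 90, 0, 0, 0, 0.51], [5, 36, 120, 0, 0, 0, 0.68], [5, 42, 150, 0, 0, 0, 0.85], [5, 46, 180, 0, 0, 0, 1.0], [5, 46, 210, 0, 0, 0, 1.14], [5, 46, 223, 0, 0, 0, 1.14]])

```text
time_s: 11.78
ee_pos: [0.5251, -0.1087, 0.1308]
orientation: [0.727, 0.686, 0.0, 0.0]
ft_force: [-0.6, -0.8, -4.0]
gripper_width: 0.2
gripper_force: 60.0
```

```bash
python3 - <<'E'
from h import *
s=monitor.sense(); print(s["time_s"],s["ee_pos"],s["orientation"],s["gripper_width"],s["ft_force"])
a=read_camera("side");t=read_camera("top");cv2.imwrite("pics/s4.png",a[:,:,::-1]);cv2.imwrite("pics/t4.png",t[:,:,::-1])
cv2.imwrite("pics/both4.png",np.hstack([cv2.resize(a[60:360,110:410],(400,400)),cv2.resize(t[80:340,100:360],(400,400))])[:,:,::-1])
E
```

```text
11.775 [ 0.52511369 -0.10866573  0.13080951] [7.27484075e-01 6.86124558e-01 6.05369308e-06 1.08670320e-04] 0.19991046682565006 [-0.59008495 -0.82866614 -4.00528178]
```

View pics/both4.png

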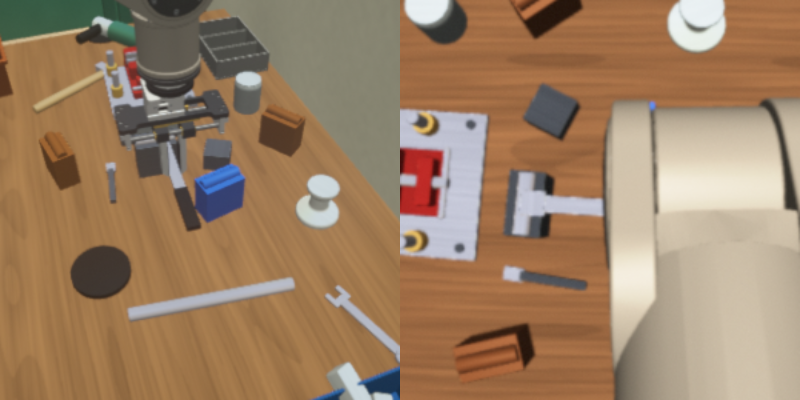

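The bar is held level-ish and points at the plate above the fulcrum. In the top crop the tip is at about (523–545, 188–217), and in the side crop the handle runs (178,190)–(192,226).

```bash
python3 - <<'E'
from h import *
im=cv2.imread("pics/t4.png");hsv=cv2.cvtColor(im,cv2.COLOR_BGR2HSV);S,V=hsv[...,1],hsv[...,2]
print(V[205:222,172:232:3]);
im=cv2.imread("pics/s4.png");hsv=cv2.cvtColor(im,cv2.COLOR_BGR2HSV)
h=comp(hsv[...,2]<70,(236,192,262,234)); print(h.min(0),h.max(0))
r=cv2.minAreaRect(h.astype(np.float32)); print(cv2.boxPoints(r))
for z in(.14,.15,.16,.17,.18): print(z,ray("top",[[181,213]],z)[0,:2],rect(ray("side",h,z)))
E
```

```text
[[ 89 115 208 213 218 210 214 185  33 103 168 167 166 166 167 168 167 168
  167 166]
 [ 89 120 199 216 219 215 212 199  96 118 169 164 161 166 167 167 166 167
  166 166]
 [ 88 125 204 215 219 214 211 207 184 160 176 164 151 171 171 166 156 157
  157 160]
 [ 90 136 212 215 219 214 212 210 213 196 191 181 174 193 190 177 160 157
  154 166]
 [ 89 147 217 216 219 213 212 211 214 211 210 206 207 213 206 195 180 176
  176 190]
 [ 90 157 216 215 218 214 213 212 215 214 214 213 213 213 212 210 207 206
  206 210]
 [ 91 171 216 216 218 212 212 216 214 215 215 216 216 215 216 216 215 213
  212 213]
 [ 91 174 221 216 218 212 213 217 215 214 216 215 217 218 217 218 217 218
  217 216]
 [ 91 172 224 214 217 212 211 210 214 215 214 214 216 216 216 218 217 217
  217 217]
 [ 91 176 218 215 218 211 212 200 214 214 214 214 214 214 214 214 216 216
  216 215]
 [ 91 181 211 214 218 211 213 194 215 213 213 213 213 213 213 213 213 214
  214 213]
 [ 90 182 210 215 218 211 212 202 213 217 212 215 214 213 213 212 212 213
  213 212]
 [ 91 187 213 215 217 212 212 205 200 205 202 204 209 211 215 212 213 212
  212 
[... 172 characters left out ...]
3]
 [ 90 204 210 209 175 142 154  98  35 152 164 166 168 169 170 159 164 169
  180 188]
 [ 90 207 213 210 143  96 104  47  36 160 167 166 168 167 167 166 168 170
  173 175]]
[242. 201.] [259. 231.]
[[240.41629 202.56561]
 [249.9819  199.14932]
 [260.77377 229.36652]
 [251.20816 232.7828 ]]
0.14 [0.53105671 0.07311072] (array([ 529.1, -172.7]), array([95.3, 24.1]), 87.7)
0.15 [0.53075442 0.071142  ] (array([ 526.5, -181.3]), array([93.8, 23.7]), 87.7)
0.16 [0.53045213 0.06917328] (array([ 523.9, -189.8]), array([92.3, 23.3]), 87.7)
0.17 [0.53014984 0.06720456] (array([ 521.4, -198.4]), array([90.8, 22.9]), 87.7)
0.18 [0.52984755 0.06523583] (array([ 518.8, -206.9]), array([89.4, 22.6]), 87.7)
```

Emit:
carry_out(series=[[5, 0, 0, -25, 0, 0, 0], [5, 0, 0, -50, 0, 0, 0], [5, 0, 0, -62, 0, 0, 0], [5, 0, 0, -62, 0, 0, 0], [5, 1, 15, -62, 0, 0, 0], [5, 2, 35, -62, 0, 0, 0], [5, 2, 45, -62, 0, 0, 0], [5, 2, 45, -62, 0, 0, 0]])

```text
time_s: 12.88
ee_pos: [0.5276, -0.0641, 0.0687]
orientation: [0.728, 0.686, 0.0, 0.0]
ft_force: [-0.7, 0.1, -3.7]
gripper_width: 0.204
gripper_force: 60.0
```

Emit:
carry_out(series=[[5, 1, 12, 0, 0, 0, 0], [5, 1, 24, 0, 0, 0, 0], [5, 2, 36, 0, 0, 0, 0], [5, 3, 48, 0, 0, 0, 0], [5, 3, 48, 0, 0, 0, 0]])

```text
time_s: 13.5
ee_pos: [0.5304, -0.0158, 0.0682]
orientation: [0.727, 0.686, 0.0, -0.0]
ft_force: [-0.3, -1.0, -5.1]
gripper_width: 0.202
gripper_force: 60.0
```

```bash
python3 - <<'E'
from h import *
s=monitor.sense(); print(s["time_s"],s["ee_pos"],s["ft_force"],s["torque"])
a=read_camera("side");t=read_camera("top");cv2.imwrite("pics/s5.png",a[:,:,::-1]);cv2.imwrite("pics/t5.png",t[:,:,::-1])
cv2.imwrite("pics/both5.png",np.hstack([cv2.resize(a[90:240,160:310],(400,400),interpolation=cv2.INTER_CUBIC),cv2.resize(t[140:270,120:250],(400,400),interpolation=cv2.INTER_CUBIC)])[:,:,::-1])
E
```

```text
13.5 [ 0.53041752 -0.01579988  0.06819105] [-0.27277141 -1.00462882 -5.08449724] [-0.0963032  -0.08017462 -0.0224619 ]
```

View pics/both5.png

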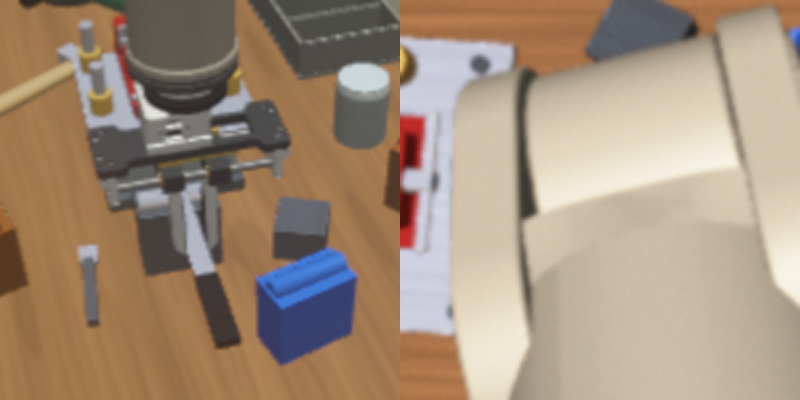

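The tip is in under the overhang and the bar crosses the fulcrum, with the handle at side crop (220,310) left of the blue block. I'll tilt it onto the crest.

Emit:
carry_out(series=[[5, 0, 1, -4, 0.03, 0, 0], [5, 0, 2, -7, 0.06, 0, 0], [5, 0, 3, -10, 0.09, 0, 0], [5, 0, 4, -14, 0.12, 0, 0], [5, 0, 4, -14, 0.12, 0, 0], [5, 0, 4, -14, 0.12, 0, 0]])

```text
time_s: 14.35
ee_pos: [0.5304, -0.0133, 0.0543]
orientation: [0.727, 0.684, 0.041, -0.043]
ft_force: [-0.3, 0.1, -4.9]
gripper_width: 0.202
gripper_force: 60.0
```

Emit:
carry_out(series=[[5, 0, 0, -2, 0, 0, 0], [5, 0, 0, -4, 0, 0, 0], [5, 0, 0, -4, 0, 0, 0]])

```text
time_s: 14.72
ee_pos: [0.5306, -0.0127, 0.0504]
orientation: [0.727, 0.684, 0.041, -0.044]
ft_force: [-0.6, -0.2, 2.3]
gripper_width: 0.199
gripper_force: 60.0
```

Emit:
carry_out(series=[[40, 0, 0, 0, 0, 0, 0], [40, 0, 0, 0, 0, 0, 0], [40, 0, 0, 0, 0, 0, 0], [40, 0, 0, 0, 0, 0, 0], [40, 0, 0, 25, 0, 0, 0], [40, 0, 0, 60, 0, 0, 0], [40, -3, -50, 60, 0, 0, 0], [40, -6, -97, 60, 0, 0, 0]])

```text
time_s: 15.72
ee_pos: [0.5244, -0.1112, 0.1108]
orientation: [0.726, 0.685, 0.041, -0.043]
ft_force: [0.7, 0.4, -0.9]
gripper_width: 0.429
gripper_force: 0.0
```

```bash
python3 - <<'E'
from h import *
s=monitor.sense(); print(s["time_s"],s["ee_pos"],s["ft_force"],s["gripper_width"])
a=read_camera("side");t=read_camera("top");cv2.imwrite("pics/s6.png",a[:,:,::-1]);cv2.imwrite("pics/t6.png",t[:,:,::-1])
cv2.imwrite("pics/both6.png",np.hstack([cv2.resize(a[90:260,160:330],(400,400),interpolation=cv2.INTER_CUBIC),cv2.resize(t[140:270,120:250],(400,400),interpolation=cv2.INTER_CUBIC)])[:,:,::-1])
E
```

```text
15.725 [ 0.52444875 -0.11120649  0.11075464] [ 0.69670152  0.37253922 -0.93159254] 0.4285519871486413
```

View pics/both6.png

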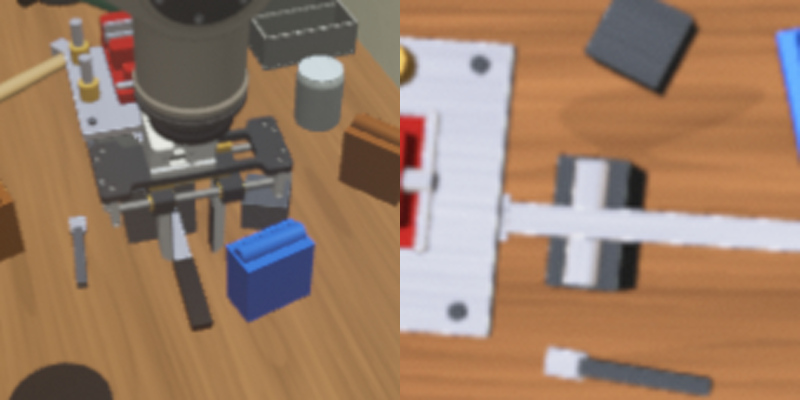

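The top view shows the bar crossing the crest with its tip shoulder right at the plate edge at crop (505,215), about 29 mm in. I'll regrasp at the handle.

Emit:
carry_out(series=[[40, 0, 0, -20, 0.02, 0, 0], [40, 0, 0, -45, 0.03, 0, 0], [40, 0, 0, -65, 0.03, 0, 0], [40, 0, 0, -76, 0.03, 0, 0], [40, 0, 0, -80, 0.03, 0, 0], [40, 0, 0, -80, 0.03, 0, 0]])

```text
time_s: 16.58
ee_pos: [0.5244, -0.1097, 0.0302]
orientation: [0.726, 0.684, 0.051, -0.055]
ft_force: [0.1, 0.7, -0.3]
gripper_width: 0.426
gripper_force: 0.0
```

Emit:
carry_out(series=[[8, 0, 0, 0, 0, 0, 0], [8, 0, 0, 0, 0, 0, 0], [8, 0, 0, 0, 0, 0, 0], [8, 0, 0, 0, 0, 0, 0]], newtons=60)

```text
time_s: 17.08
ee_pos: [0.5246, -0.1101, 0.0304]
orientation: [0.726, 0.684, 0.052, -0.054]
ft_force: [-0.1, 0.4, 1.1]
gripper_width: 0.249
gripper_force: 60.0
```

Emit:
carry_out(series=[[8, 0, 1, -4, 0.02, 0, 0], [8, 0, 2, -8, 0.04, 0, 0], [8, 0, 4, -12, 0.06, 0, 0], [8, 0, 5, -15, 0.075, 0, 0], [8, 0, 5, -15, 0.075, 0, 0]])

```text
time_s: 17.7
ee_pos: [0.5254, -0.1039, 0.0161]
orientation: [0.723, 0.681, 0.078, -0.082]
ft_force: [-0.8, 4.9, 17.9]
gripper_width: 0.247
gripper_force: 60.0
```

Emit:
carry_out(series=[[8, 0, 1, -4, 0.02, 0, 0], [8, 0, 3, -8, 0.04, 0, 0], [8, 0, 4, -12, 0.06, 0, 0], [8, 0, 6, -16, 0.075, 0, 0], [8, 0, 6, -16, 0.075, 0, 0]])

```text
time_s: 18.32
ee_pos: [0.5257, -0.0972, 0.0004]
orientation: [0.719, 0.678, 0.104, -0.109]
ft_force: [-0.1, 8.8, 20.6]
gripper_width: 0.249
gripper_force: 60.0
```

```bash
python3 - <<'E'
from h import *
c0=np.array([[375,78],[350,381]])/3.2+[40,130]
t=read_camera("top");cv2.imwrite("pics/t7.png",t[:,:,::-1])
im=cv2.imread("pics/side0.png")
# plate shift in side view, template match of left plate corner
a=cv2.cvtColor(read_camera("side"),cv2.COLOR_RGB2BGR);cv2.imwrite("pics/s7.png",a)
W=camera_params("side");
def pj(q): return cv2.projectPoints(np.array([q],float),cv2.Rodrigues(W["world_to_cam"][:3,:3])[0],W["world_to_cam"][:3,3],W["mtx"],np.array([W["k1"],0,0,0]))[0].ravel()
u=pj([.46,.137,.129]);v=pj([.46,.137,.139]);print(u,v)
x,y=u.round().astype(int)
g=lambda i:cv2.GaussianBlur(cv2.cvtColor(i,cv2.COLOR_BGR2GRAY),(3,3),0)
T=cv2.resize(g(im)[y-14:y+10,x-12:x+16],None,fx=8,fy=8,interpolation=cv2.INTER_CUBIC)
Sx=cv2.resize(g(a)[y-28:y+20,x-24:x+30],None,fx=8,fy=8,interpolation=cv2.INTER_CUBIC)
r=cv2.matchTemplate(Sx,T,cv2.TM_CCOEFF_NORMED);_,m,_,l=cv2.minMaxLoc(r);print(m,l[0]/8-12,l[1]/8-14)
E
```

```text
[195.07504864 147.64015241] [194.66293755 144.87321822]
0.44424760341644287 14.0 -9.5
```

```bash
python3 - <<'E'
from h import *
g=lambda f:cv2.cvtColor(cv2.imread(f),cv2.COLOR_BGR2GRAY)
i0=g("pics/side0.png")
for f in("s6","s7"):
    i1=g(f"pics/{f}.png")
    for (x0,y0,x1,y1) in((186,98,202,136),(184,96,204,130),(186,110,202,145)):
        T=cv2.resize(i0[y0:y1,x0:x1],None,fx=8,fy=8,interpolation=cv2.INTER_CUBIC)
        S=cv2.resize(i1[y0-10:y1+6,x0-4:x1+4],None,fx=8,fy=8,interpolation=cv2.INTER_CUBIC)
        _,m,_,l=cv2.minMaxLoc(cv2.matchTemplate(S,T,cv2.TM_CCOEFF_NORMED));print(f,round(m,2),l[0]/8-4,l[1]/8-10)
a=cv2.imread("pics/s7.png");cv2.imwrite("pics/c7.png",cv2.resize(a[85:260,160:330],(583,600),interpolation=cv2.INTER_CUBIC))
E
```

```text
s6 1.0 0.0 0.0
s6 1.0 0.0 0.0
s6 1.0 0.0 0.0
s7 0.05 -2.75 6.0
s7 -0.23 4.0 -10.0
s7 0.19 3.0 -10.0
```

View pics/c7.png

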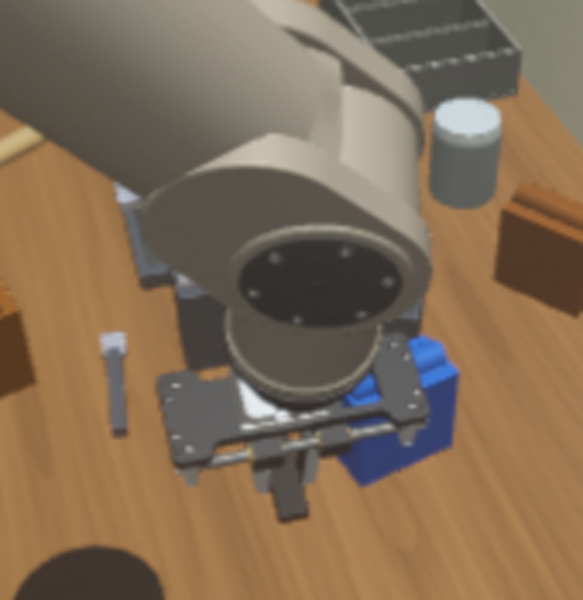

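The arm hides the plate in the side view and the handle end is at crop (290,510). I'll read the plate's rise from image shift in the top view.

```bash
cat > rise.py <<'E'
from h import *
def rise(f):
    i0,i1=[cv2.cvtColor(cv2.imread(x),cv2.COLOR_BGR2GRAY) for x in("pics/top0.png",f)]
    p=camera_params("top");W=p["world_to_cam"]
    pj=lambda q:cv2.projectPoints(np.array([q]),cv2.Rodrigues(W[:3,:3])[0],W[:3,3],p["mtx"],np.array([p["k1"],0,0,0]))[0].ravel()
    for nm,(x0,y0,x1,y1),z in(("plate corner tl",(84,142,104,162),.129),("plate corner bl",(66,238,98,255),.129),("post1",(58,144,86,170),.16),("post2",(50,222,80,246),.16),("vise",(46,165,80,222),.18)):
        T=cv2.resize(i0[y0:y1,x0:x1],None,fx=8,fy=8,interpolation=cv2.INTER_CUBIC)
        S=cv2.resize(i1[y0-4:y1+4,x0-8:x1+4],None,fx=8,fy=8,interpolation=cv2.INTER_CUBIC)
        _,m,_,l=cv2.minMaxLoc(cv2.matchTemplate(S,T,cv2.TM_CCOEFF_NORMED))
        q=ray("top",[[(x0+x1)/2,(y0+y1)/2]],z)[0]; e=pj(q+[0,0,.01])-pj(q); d=np.array([l[0]/8-8,l[1]/8-4])
        print(nm,round(m,2),d,"exp/10mm",e.round(2),"rise mm",round(10*d@e/(e@e),1))
E
python3 -c "
from rise import *
rise('pics/t7.png')"
```

```text
plate corner tl 1.0 [ 0.25 -1.  ] exp/10mm [-2.07 -0.96] rise mm 0.8
plate corner bl 0.99 [-2.75   0.125] exp/10mm [-2.27  0.27] rise mm 12.0
post1 0.9 [-2.125 -0.875] exp/10mm [-2.43 -0.92] rise mm 8.8
post2 0.89 [-2.375  0.125] exp/10mm [-2.57  0.11] rise mm 9.3
vise 0.99 [-3.  -0.5] exp/10mm [-2.64 -0.45] rise mm 11.3
```

Emit:
carry_out(series=[[38, 0, 0, 0, 0, 0, 0], [38, 0, 0, 0, 0, 0, 0], [38, 0, 0, 0, 0, 0, 0], [38, 0, 0, 0, 0, 0, 0], [38, 0, -6, 20, 0, 0, 0], [38, 0, -15, 50, 0, 0, 0], [38, 0, -30, 100, 0, 0, 0], [38, 0, -45, 150, 0, 0, 0]])

```text
time_s: 19.42
ee_pos: [0.5239, -0.1443, 0.1506]
orientation: [0.72, 0.678, 0.102, -0.109]
ft_force: [0.4, 0.0, 0.2]
gripper_width: 0.407
gripper_force: 0.0
```

Emit:
carry_out(series=[[38, 0, -40, 30, -0.1, 0, 0], [38, 0, -90, 50, -0.2, 0, 0], [38, 0, -140, 50, -0.3, 0, 0], [38, 0, -190, 50, -0.3, 0, 0], [38, 0, -240, 50, -0.3, 0, 0], [38, 0, -240, 50, -0.3, 0, 0]])

```text
time_s: 20.18
ee_pos: [0.5227, -0.3881, 0.1983]
orientation: [0.73, 0.684, -0.001, -0.0]
ft_force: [1.0, 0.2, 0.4]
gripper_width: 0.405
gripper_force: 0.0
```

```bash
python3 - <<'E'
from rise import *
s=monitor.sense(); print(s["time_s"],s["ee_pos"],s["ft_force"])
cv2.imwrite("pics/t8.png",read_camera("top")[:,:,::-1]);rise("pics/t8.png")
a=cv2.cvtColor(read_camera("side"),cv2.COLOR_RGB2BGR);cv2.imwrite("pics/s8.png",a)
i0=cv2.cvtColor(cv2.imread("pics/side0.png"),cv2.COLOR_BGR2GRAY);i1=cv2.cvtColor(a,cv2.COLOR_BGR2GRAY)
x0,y0,x1,y1=202,92,238,134
T=cv2.resize(i0[y0:y1,x0:x1],None,fx=8,fy=8,interpolation=cv2.INTER_CUBIC);S=cv2.resize(i1[y0-8:y1+4,x0-4:x1+4],None,fx=8,fy=8,interpolation=cv2.INTER_CUBIC)
_,m,_,l=cv2.minMaxLoc(cv2.matchTemplate(S,T,cv2.TM_CCOEFF_NORMED));print("side vise",m,l[0]/8-4,l[1]/8-8,"(-2.8 px /10mm)")
hsv=cv2.cvtColor(a,cv2.COLOR_BGR2HSV)
h=comp(hsv[...,2]<60,(215,195,275,260));print("handle px",cv2.boxPoints(cv2.minAreaRect(h.astype(np.float32))).round())
for z in (.02,.04,.06):print(z,rect(ray("side",h,z)))
E
```

```text
20.175 [ 0.52273168 -0.38813419  0.19832114] [0.9538189  0.22610702 0.36894059]
plate corner tl 1.0 [ 0.25 -1.  ] exp/10mm [-2.07 -0.96] rise mm 0.8
plate corner bl 0.99 [-2.75   0.125] exp/10mm [-2.27  0.27] rise mm 12.0
post1 0.9 [-2.125 -0.875] exp/10mm [-2.43 -0.92] rise mm 8.8
post2 0.89 [-2.25   0.125] exp/10mm [-2.57  0.11] rise mm 8.8
vise 0.99 [-3.  -0.5] exp/10mm [-2.64 -0.45] rise mm 11.3
side vise 0.8097249865531921 -0.375 -3.125 (-2.8 px /10mm)
handle px [[266. 196.]
 [267. 195.]
 [275. 200.]
 [274. 201.]]
0.02 (array([635.8, -23.8]), array([ 7., 31.]), 27.6)
0.04 (array([628.7, -42.1]), array([ 6.8, 30.2]), 27.6)
0.06 (array([621.6, -60.5]), array([ 6.6, 29.4]), 27.6)
```

Emit:
carry_out(series=[[38, 0, 0, 0, 0, 0, 0], [38, 0, 0, 0, 0, 0, 0], [38, 0, 0, 0, 0, 0, 0], [38, 0, 0, 0, 0, 0, 0]])

```text
time_s: 20.78
ee_pos: [0.5244, -0.3838, 0.1993]
orientation: [0.728, 0.686, -0.0, 0.0]
ft_force: [-0.3, -0.3, -0.1]
gripper_width: 0.4
gripper_force: 0.0
```

```bash
python3 - <<'E'
from rise import *
t=cv2.cvtColor(read_camera("top"),cv2.COLOR_RGB2BGR);o=cv2.imread("pics/t8.png")
d=cv2.absdiff(t,o).max(2)[130:300,40:320];print("max change",d.max(),(d>15).sum())
hsv=cv2.cvtColor(t,cv2.COLOR_BGR2HSV)
m=(hsv[...,1]<60)&(hsv[...,2]>120);c=comp(m,(190,195,330,240));print("shank px",c.min(0),c.max(0))
c=comp(hsv[...,2]<70,(230,195,345,240));print("handle px",c.min(0),c.max(0),rect(ray("top",c,.05)))
print(monitor.sense()["time_s"])
E
```

```text
max change 5 0
shank px [190. 207.] [251. 221.]
handle px [252. 213.] [289. 223.] (array([ 524.2, -104.7]), array([80.4, 20.2]), 86.5)
20.825
```

The plate is about 11 mm up and holding. The bar lies at rest across the block and the gripper is clear.

```bash
python3 -c "
from rig import workorder
print(workorder.finish_job())"
```

```text
the job is handed in; nothing more can be done
None
```

I levered the plate up about 11 mm with the pry bar over the tall fulcrum block; it stayed up, the bar lies at rest across the block with the gripper clear, and I handed the job in at about 21 s (no verdict came back).

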